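# Pack the gluing kit back into its caddy

### The arm

A 7-joint arm with a two-finger parallel gripper is mounted at the origin on the work surface. World frame = base frame: x ahead of the robot, y to its left, z up, the work surface at z = 0. Lengths are in m, angles in degrees, forces in N, time in s.
With the tool pointing down it reaches from about 0.425 to 0.875 m from the base axis. Payload 4.7 kg.
Tool frame: the origin (TCP) lies midway between the tips of the shut fingers; the grasp point (between the pads) lies 19 mm behind it; z points along the fingers, y is the line along which they close (so a half turn about z gives the same grasp; the last joint's range is limited). The gripper opens to 87 mm and grips with 3 to 60 N. Pads are 19 mm wide; open, the fingers measure 117 mm over their backs; the gripper's body (75 mm by 190 mm) begins 51 mm behind the grasp point.
Start: joints at [65.552, 18.392, -4.016, 83.108, 1.295, 78.541, -3.26], TCP at [0.277, -0.588, 0.223] pointing down, gripper open.
Joint ranges: [-163.93, 163.93], [-17.29, 119.83], [-79.2, 71.16], [3.27, 140.29], [-89.18, 269.18], [5.43, 117.66], [-154.24, 154.24]. Speed limits (degrees/s): [147.25, 147.25, 180, 180, 180, 180, 180].

### API

Orientations are given as [roll, pitch, yaw] about the fixed x, y, z axes, in that order (R = Rz(yaw) Ry(pitch) Rx(roll)).
In Python, from station import arm, grab_frame gives the robot as it stands. The module is installed in compiled form; this text tells all that it offers.
- The arm moves only by the shell command python3 -m crank 'ROWS' [OPENING]. ROWS is a JSON object whose one key "series" holds a list of rows, each an object with "dp": the shift along the tool's x, y, z in mm, a list of three; "angular": the turn, a rotation vector about the tool's x, y, z in degrees, a list of three. A call has exactly 10 rows; each row shifts and turns the commanded pose from where the row before left it, along the tool's axes as they then stand; what a row does not reach is not made up. A row lasts 1/12 s, in which the tool goes at most 41.7 mm and 7.16 degrees, less where a joint would pass 70% of its speed; a pose out of reach is approached as far as the arm can. A call is refused whole if a number of a shift passes 41.7 or a number of a turn 7.16, either way. A call with a gripper value outside its range is refused whole. OPENING is the finger opening in mm, from 0 to 87, set as the call begins (- or left out, the last holds). The fingers move at their own pace and stop on an object; the grip force is fixed at half the most. Time passes only in rows, so rows that do not move let the fingers close, or fill a call up. It gives the time, the measured TCP pose, the force, the opening and the grip force at its end, in the units of the state.
- arm.read_state(): the state, without advancing time (a new reading comes with each control period).
- grab_frame(name): name is "scene" or "top" or "wrist"; returns a dict with "image" (384x512x3 uint8, red, green, blue), "fx", "fy", "cx", "cy" (pixels), "D" ([k1, k2, p1, p2, k3] as OpenCV has them; the pictures are not rectified), "R" (3x3) and "t" (3): a world point X has camera coordinates R X + t. Camera axes: x right, y down, z forward; pixel columns grow to the right and rows downward; lengths in m; the calibration is good to about 2 mm. A picture is of the moment at which its call begins. There is no depth.
- arm.job_done(): hands the job in; it is judged then, once.
The state is a dict: "time": time; "joint_pos": joint angles; "joint_velocities": joint speeds; "joint_efforts": joint torques, N m; "ee_pos": TCP position; "tcp_rot": TCP orientation; "force": force on the tool from outside, world axes, zero at the start; "wrist_torque": the same for the moment, N m; "width": finger opening in m; "grasp_force": force on a finger pad.
Only numpy, scipy, OpenCV 4.12 (cv2) and the standard library are available. Lean on these libraries where they do the work, as an engineer would, in place of code of your own. Each camera call takes 0.05 s, during which the arm holds its last target. There are 200 camera calls.

### The job

Pack the shared kit back into the caddy, each piece standing or lying flat in its own holder: the white glue bottle with the red nozzle upright in the blue round cup, the cream masking tape over the orange post down onto its foot, the red stapler lengthwise in the green trough, on its base, and the brass-lidded amber jar upright in the yellow dish. Set each one down in its holder rather than dropping it. The black-capped bottle and the green tape belong to other benches: leave them where they stand.

Things in the scene. Friction and masses are not known exactly. Their poses are not given: they have to be found in the camera images.
- glue_bottle: Glue bottle: round white squeeze bottle with a pointed RED nozzle and a red label, 46 mm diameter, straight sides up to 86 mm, 120 mm tall in all, about 140 g, standing. Origin at the centre of its underside, z up its axis.
- masking_tape: Roll of masking tape: CREAM ring lying flat, 60 mm outer diameter, 34 mm hole, 24 mm high, 60 g. Origin on its axis at the underside, z along its axis.
- stapler: Small stapler with a RED top cover and dark steel base, 70 mm long (x), 26 mm wide (y), 44 mm high, 90 g; the cover (26 to 44 mm up) and the base (0 to 7 mm) are both 26 mm wide, so it is gripped across y by the cover. Origin at the centre of its underside; x runs from the hinge end to the mouth.
- eyelet_jar: Small AMBER glass jar of eyelets with a BRASS screw lid, 48 mm diameter (lid 46 mm), 49 mm tall, 120 g, standing. Origin at the centre of its underside.
- primer_bottle: Look-alike, stays: bottle of primer with the same white 46 mm body as the glue bottle but a blunt BLACK cap and a grey label, 114 mm tall, standing. Origin at the centre of its underside.
- green_tape: Look-alike, stays: roll of GREEN tape lying flat, 60 mm outer diameter, 34 mm hole, 19 mm high. Origin on its axis at the underside.
- bottle_cup: Holder for the glue bottle: BLUE round open cup on a square foot, 64 mm inside diameter, inner floor 4 mm and rim 46 mm above its origin. Fixed. Origin at the centre of its underside, z up, which is 6 mm above the table. All four holders have a 94 mm square foot and are clipped 2 by 2, 98 mm apart and turned alike, on a plywood caddy; which corner varies.
- tape_post: Holder for the masking tape: ORANGE square foot, 94 mm wide and 14 mm high, with an upright post on its centre, 12 mm in diameter (18 mm at its root), tip 48 mm above its origin. The roll lies flat on the foot around the post. Fixed. Origin at the centre of its underside, 6 mm above the table.
- stapler_trough: Holder for the stapler: GREEN trough, 86 mm long inside (x) and 46 mm wide inside (y), floor 6 mm and walls 14 mm above its origin. The stapler lies along x, either way round. Fixed. Origin at the centre of its underside, 6 mm above the table.
- jar_dish: Holder for the eyelet jar: YELLOW shallow square dish, 68 mm wide inside, floor 4 mm and walls 16 mm above its origin. Fixed. Origin at the centre of its underside, 6 mm above the table. The caddy under the four holders is 212 mm square, with low handles at its front and back; its rim is 18 mm above the table.
There are look-alikes about, which are no part of the job. What is shaped like the masking_tape but pink or purple is not meant.

How it is judged (in metres and radians):
At the end, for the whole second after the job is handed in: Each piece released, still, upright (0.1 rad), on its holder's floor (4 mm) and centred: bottle 13 mm, tape 14 mm, jar 16 mm, stapler 16 mm and within 0.35 rad of the trough. Primer bottle and green tape upright, within 25 mm of where they began (horizontal distance between glue_bottle and bottle_cup below 0.013 m and z of glue_bottle in the frame of bottle_cup between 0 and 0.008 m and angle between each of glue_bottle, masking_tape, stapler, eyelet_jar, primer_bottle, green_tape's own z axis and vertical below 0.1 rad and linear speed of each of glue_bottle, masking_tape, stapler, eyelet_jar below 0.02 m/s and horizontal distance between masking_tape and tape_post below 0.014 m and z of masking_tape in the frame of tape_post between 0.01 and 0.018 m and horizontal distance between stapler and stapler_trough below 0.016 m and z of stapler in the frame of stapler_trough between 0.002 and 0.01 m and horizontal distance between eyelet_jar and jar_dish below 0.016 m and z of eyelet_jar in the frame of jar_dish between 0 and 0.008 m and angle between the x axis of stapler and the x axis of stapler_trough, either way round below 0.35 rad and distance of each of primer_bottle, green_tape from where it was at the start of the episode below 0.025 m); the robot touches nothing.
It fails at once if the black-capped primer bottle was taken away or knocked (moved more than 25 mm) (distance of primer_bottle from where it was at the start of the episode above 0.025 m).
It fails at once if the green tape was taken away or knocked (moved more than 25 mm) (distance of green_tape from where it was at the start of the episode above 0.025 m).
It fails at once if a piece of the kit was dropped or thrown instead of set down (free fall of more than 25 mm) ((linear speed of glue_bottle above 0.7 m/s and contact force between the fingers and glue_bottle below 0.1 N) or (linear speed of masking_tape above 0.7 m/s and contact force between the fingers and masking_tape below 0.1 N) or (linear speed of stapler above 0.7 m/s and contact force between the fingers and stapler below 0.1 N) or (linear speed of eyelet_jar above 0.7 m/s and contact force between the fingers and eyelet_jar below 0.1 N)).
It also fails if it takes over 109 s, if anything falls off the work surface, if the arm or the gripper's body presses on something with over 40 N, if the wrist force passes 120 N, or if a joint passes its speed limit or range.

## Working session

There is one attempt and no reset: what is moved stays moved. The work goes in short steps, Python scripts to look and compute and a shell command to move; the robot and the scene stay as the last step left them, time stands still between calls to the robot, and variables do not carry over. Pictures are saved under pics/ and viewed, at most 14 in all, crops included, and the job is handed in when it is done.

```bash
mkdir -p pics
python3 - <<'E'
from station import arm, grab_frame
import cv2
for n in ["scene","top","wrist"]:
    f=grab_frame(n); cv2.imwrite(f"pics/{n}0.png",f["image"][:,:,::-1])
    print(n,f["fx"],f["D"],(-f["R"].T@f["t"]).round(3),f["R"].round(2).tolist())
s=arm.read_state(); print(s)
E
```

```text
scene 346.5741379991614 [-0.03732925  0.          0.          0.          0.        ] [ 0.911 -0.579  0.701] [[0.77, 0.64, 0.01], [0.43, -0.51, -0.75], [-0.47, 0.58, -0.66]]
top 435.38104757673443 [-0.08344059  0.          0.          0.          0.        ] [0.205 0.016 1.234] [[0.02, -1.0, 0.0], [-0.98, -0.02, -0.19], [0.19, -0.0, -0.98]]
wrist 284.4003765432246 [-0.05524613  0.          0.          0.          0.        ] [ 0.338 -0.56   0.383] [[0.43, -0.9, -0.0], [-0.88, -0.41, 0.25], [-0.22, -0.1, -0.97]]
{'time': 0.15, 'joint_pos': array([65.55333088, 18.43164537, -4.01618978, 83.15715691,  1.29476054,
       78.53993856, -3.26053565]), 'joint_velocities': array([-0.04468001, -0.1707722 , -0.04237091, -0.19169853, -0.06126162,
       -0.07231193, -0.12153144]), 'joint_efforts': array([ 5.88529165e-04, -4.91796577e+01, -4.04205043e-01, -3.12876570e+01,
       -6.39401120e-02,  4.04261670e-02,  1.35244777e-04]), 'ee_pos': array([ 0.27711131, -0.58752848,  0.2217011 ]), 'tcp_rot': array([-1.79916462e+02,  4.44958304e-03,  2.52560698e+01]), 'force': array([-0.32730093,  0.30290554, -0.52253792]), 'wrist_torque': array([-0.00331186,  0.0337796 ,  0.05152227]), 'grasp_force': 0.0, 'width': 0.08746795485720564}
```

View pics/top0.png

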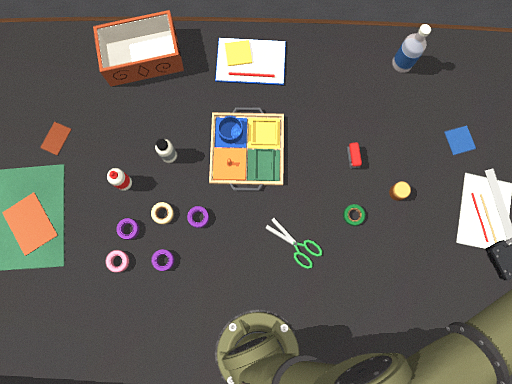

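View pics/scene0.png

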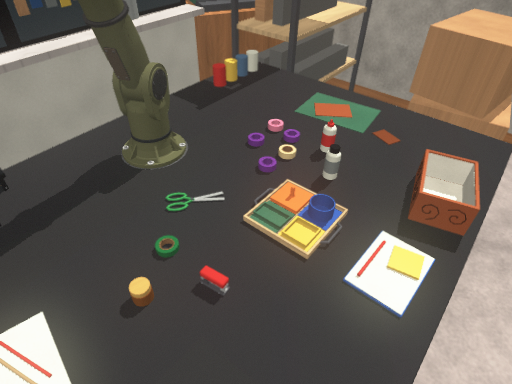

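Top view candidates:
- **Bottles:** glue bottle is the red-nozzled one (120,178). The black-capped one (166,150) is the primer.
- **Rings:** masking tape is the cream one (162,212). The purple (197,216), (127,228), (162,260), pink (117,261) and green (355,215) rings are not.
- **Stapler and jar:** red stapler (355,155) and brass-lidded jar (401,190), with no rivals.
- **Holders:** cup (231,129), dish (265,132), post (231,163), trough (264,165).

I'll measure and check with one close crop.

```bash
cat > h.py <<'E'
import numpy as np, cv2
from station import arm, grab_frame
def K(f): return np.array([[f["fx"],0,f["cx"]],[0,f["fy"],f["cy"]],[0,0,1.]])
def ray(f,px):
    u=cv2.undistortPoints(np.array([[px]],float),K(f),np.array(f["D"]))[0,0]
    R=np.array(f["R"]);return -R.T@f["t"], R.T@np.array([u[0],u[1],1.])
def plane(f,px,z):
    o,d=ray(f,px); return o+d*(z-o[2])/d[2]
def mask(f,lo,hi,box):
    h=cv2.cvtColor(f["image"],cv2.COLOR_RGB2HSV); m=cv2.inRange(h,lo,hi)
    x0,y0,x1,y1=box; k=np.zeros_like(m); k[y0:y1,x0:x1]=m[y0:y1,x0:x1]
    n,l,s,_=cv2.connectedComponentsWithStats(k)
    if n<2: return k,None
    return ((l==1+np.argmax(s[1:,4]))*255).astype(np.uint8), s
def rect(f,m,z):
    c=max(cv2.findContours(m,0,2)[0],key=cv2.contourArea)
    p=np.array([plane(f,q[0],z)[:2] for q in c],np.float32)
    r=cv2.minAreaRect(p); return np.round(r[0],4),np.round(r[1],4),round(r[2],1)
E
python3 - <<'E'
from h import *
f=grab_frame("top")
im=f["image"][:,:,::-1]
cv2.imwrite("pics/crop1.png",np.hstack([cv2.resize(im[105:275,90:290],None,fx=2,fy=2,interpolation=2)[:, :400],cv2.resize(im[105:275,290:490],None,fx=2,fy=2,interpolation=2)]))
for n,lo,hi,box,z in [("cream",(12,30,110),(30,140,255),(145,198,178,228),.024),
 ("stapler",(0,150,90),(8,255,255),(340,135,370,175),.044),
 ("jarlid",(10,100,120),(28,255,255),(385,175,420,205),.049),
 ("nozzle",(0,150,80),(8,255,255),(105,165,135,195),.1),
 ("greentape",(40,100,40),(85,255,255),(335,200,375,230),.019),
 ("purple",(125,80,60),(155,255,255),(185,200,212,230),.024),
 ("primercap",(0,0,0),(179,255,45),(153,137,173,157),.114),
 ("dish",(22,100,90),(35,255,255),(245,110,290,150),.02),
 ("cup",(100,120,30),(125,255,255),(205,110,250,150),.009),
 ("post",(8,150,90),(18,255,255),(205,145,250,190),.02),
 ("trough",(50,60,20),(90,255,255),(240,140,285,190),.02)]:
    m,s=mask(f,lo,hi,box)
    if s is None: print(n,"none");continue
    print(n,*rect(f,m,z),cv2.boundingRect(m))
E
```

```text
cream [0.3778 0.2747] [0.0597 0.0627] 1.3 (151, 202, 23, 22)
stapler [ 0.5544 -0.2691] [0.0685 0.0281] 7.5 (349, 142, 13, 24)
jarlid [ 0.4518 -0.3947] [0.0532 0.0513] 63.8 (390, 181, 21, 18)
nozzle [0.4471 0.3676] [0.0261 0.0422] 59.1 (115, 173, 15, 16)
greentape [ 0.3834 -0.2661] [0.0601 0.0605] 89.0 (343, 204, 22, 22)
purple [0.3686 0.1739] [0.0594 0.0594] 1.2 (187, 206, 22, 22)
primercap [0.5499 0.2673] [0.0283 0.0248] 46.4 (157, 139, 11, 11)
dish [ 0.6205 -0.0078] [0.0952 0.0913] 1.2 (248, 117, 32, 32)
cup [0.6262 0.0894] [0.0924 0.0954] 88.6 (215, 116, 32, 32)
post [0.5248 0.0904] [0.0922 0.0926] 1.1 (213, 148, 33, 32)
trough [ 0.5239 -0.0076] [0.0926 0.092 ] 0.4 (247, 149, 33, 32)
```

View pics/crop1.png

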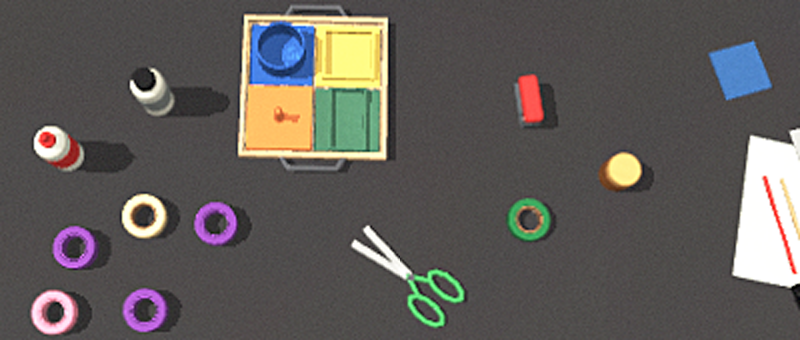

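The crop confirms the choices: red-nozzled bottle, cream ring, red stapler and brass lid, all clear of their look-alikes. First I'll hover over the jar at yaw 0.

```bash
python3 -m crank '{"series":[{"dp":[0,0,0],"angular":[0,0,6.3]},{"dp":[0,0,0],"angular":[0,0,6.3]},{"dp":[0,0,0],"angular":[0,0,6.3]},{"dp":[0,0,0],"angular":[0,0,6.36]},{"dp":[29,-32,0],"angular":[0,0,0]},{"dp":[29,-32,0],"angular":[0,0,0]},{"dp":[29,-32,0],"angular":[0,0,0]},{"dp":[29,-32,0],"angular":[0,0,0]},{"dp":[29,-32,0],"angular":[0,0,0]},{"dp":[29,-32,0],"angular":[0,0,0]}]}' 80
cat >> h.py <<'E'
def save(n,name):
    f=grab_frame(n); cv2.imwrite(f"pics/{name}.png",f["image"][:,:,::-1]); return f
def tcp():
    s=arm.read_state(); print("t",round(s["time"],2),"tcp",(s["ee_pos"]*1000).round(1),s["tcp_rot"].round(2),"w",round(s["width"]*1000,1),"g",round(s["grasp_force"],1),"F",s["force"].round(1)); return s
E
python3 - <<'E'
from h import *
tcp(); f=save("wrist","w1")
m,s=mask(f,(10,100,120),(28,255,255),(100,100,420,384)); print(*rect(f,m,.049),cv2.boundingRect(m))
E
```

```text
time: 1.03
ee_pos: [0.4461, -0.4009, 0.2225]
tcp_rot: [180.0, 0.0, -0.0]
force: [-0.2, -0.2, -0.7]
width: 0.08
grasp_force: 0.0
t 1.03 tcp [ 446.1 -400.9  222.5] [ 1.7999e+02  0.0000e+00 -2.0000e-02] w 80.0 g 0.0 F [-0.2 -0.2 -0.7]
[ 0.2866 -0.4897] [0.0189 0.278 ] 1.1 (217, 282, 203, 14)
```

View pics/w1.png

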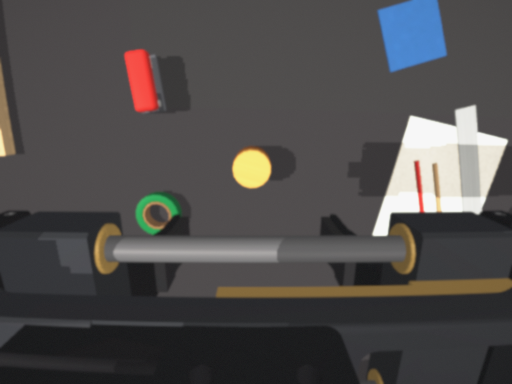

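The wrist view shows the jar lid at (252,168), the stapler at (141,80) and the green tape at (157,214). The gripper fills the rows below about 210. I'll measure the jar and stapler here.

Run:
```python
from h import *
f=grab_frame("wrist")
m,s=mask(f,(10,100,120),(28,255,255),(200,130,300,208)); print("jar",*rect(f,m,.049),cv2.boundingRect(m))
m,s=mask(f,(0,150,90),(8,255,255),(110,40,180,120)); print("stap",*rect(f,m,.044),cv2.boundingRect(m))
f=grab_frame("scene")
m,s=mask(f,(10,100,120),(28,255,255),(120,265,165,300)); print("jar sc",*rect(f,m,.049),cv2.boundingRect(m))
m,s=mask(f,(0,150,90),(8,255,255),(190,255,240,300)); print("stap sc",*rect(f,m,.044),cv2.boundingRect(m))
```

```text
jar [ 0.4558 -0.3979] [0.0501 0.047 ] 0.9 (241, 154, 40, 42)
stap [ 0.5555 -0.2715] [0.0674 0.0283] 8.1 (136, 56, 33, 63)
jar sc [ 0.4579 -0.4007] [0.0465 0.0574] 66.1 (128, 276, 24, 23)
stap sc [ 0.5579 -0.2735] [0.0703 0.0298] 7.0 (200, 265, 29, 23)
```

```bash
python3 -m crank '{"series":[{"dp":[4,3,20],"angular":[0,0,0]},{"dp":[0,0,36],"angular":[0,0,0]},{"dp":[0,0,36],"angular":[0,0,0]},{"dp":[0,0,36],"angular":[0,0,0]},{"dp":[0,0,30],"angular":[0,0,0]},{"dp":[0,0,20],"angular":[0,0,0]},{"dp":[0,0,15],"angular":[0,0,0]},{"dp":[0,0,8],"angular":[0,0,0]},{"dp":[0,0,0],"angular":[0,0,0]},{"dp":[0,0,0],"angular":[0,0,0]}]}' 80
python3 -c "
from h import *
tcp()"
```

```text
time: 2.02
ee_pos: [0.4487, -0.4065, 0.0218]
tcp_rot: [180.0, 0.0, -0.1]
force: [0.3, -0.9, 0.3]
width: 0.0801
grasp_force: 0.0
t 2.02 tcp [ 448.7 -406.5   21.8] [ 1.7998e+02  2.0000e-02 -7.0000e-02] w 80.1 g 0.0 F [ 0.3 -0.9  0.3]
```

```bash
python3 -m crank '{"series":[{"dp":[3.5,-4.5,1.5],"angular":[0,0,0]},{"dp":[3,-4,1.5],"angular":[0,0,0]},{"dp":[0,0,0],"angular":[0,0,0]},{"dp":[0,0,0],"angular":[0,0,0]},{"dp":[0,0,0],"angular":[0,0,0]},{"dp":[0,0,0],"angular":[0,0,0]},{"dp":[0,0,0],"angular":[0,0,0]},{"dp":[0,0,0],"angular":[0,0,0]},{"dp":[0,0,0],"angular":[0,0,0]},{"dp":[0,0,0],"angular":[0,0,0]}]}' 80
python3 -m crank '{"series":[{"dp":[0,0,0],"angular":[0,0,0]},{"dp":[0,0,0],"angular":[0,0,0]},{"dp":[0,0,0],"angular":[0,0,0]},{"dp":[0,0,0],"angular":[0,0,0]},{"dp":[0,0,0],"angular":[0,0,0]},{"dp":[0,0,0],"angular":[0,0,0]},{"dp":[0,0,0],"angular":[0,0,0]},{"dp":[0,0,0],"angular":[0,0,0]},{"dp":[0,0,0],"angular":[0,0,0]},{"dp":[0,0,0],"angular":[0,0,0]}]}' 36
```

```text
time: 2.85
ee_pos: [0.4556, -0.3973, 0.0186]
tcp_rot: [180.0, 0.0, -0.0]
force: [0.8, -0.3, 0.8]
width: 0.0802
grasp_force: 0.0
time: 3.68
ee_pos: [0.4557, -0.3972, 0.0186]
tcp_rot: [180.0, -0.0, -0.0]
force: [0.7, 0.2, -0.5]
width: 0.0471
grasp_force: 30.0
```

```bash
python3 -m crank '{"series":[{"dp":[0,0,-20],"angular":[0,0,0]},{"dp":[0,0,-35],"angular":[0,0,0]},{"dp":[0,0,-35],"angular":[0,0,0]},{"dp":[13,-30,0],"angular":[0,0,0]},{"dp":[13,-30,0],"angular":[0,0,0]},{"dp":[13,-30,0],"angular":[0,0,0]},{"dp":[13,-30,0],"angular":[0,0,0]},{"dp":[13,-30,0],"angular":[0,0,0]},{"dp":[13,-30,0],"angular":[0,0,0]},{"dp":[13,-30,0],"angular":[0,0,0]}]}'
python3 -m crank '{"series":[{"dp":[13,-30,0],"angular":[0,0,0]},{"dp":[13,-30,0],"angular":[0,0,0]},{"dp":[13,-30,0],"angular":[0,0,0]},{"dp":[13,-30,0],"angular":[0,0,0]},{"dp":[13,-30,0],"angular":[0,0,0]},{"dp":[10,-30,0],"angular":[0,0,0]},{"dp":[0,0,0],"angular":[0,0,0]},{"dp":[0,0,0],"angular":[0,0,0]},{"dp":[0,0,0],"angular":[0,0,0]},{"dp":[0,0,0],"angular":[0,0,0]}]}'
python3 - <<'E'
from h import *
tcp(); f=save("wrist","w2"); g=grab_frame("scene")
im=g["image"]; cv2.imwrite("pics/s2.png",np.hstack([cv2.resize(im[150:270,220:400],None,fx=2.2,fy=2.2)[:,:,::-1], cv2.resize(f["image"],(396,264))[:,:,::-1]]))
for n,lo,hi,box,z in [("post",(8,150,90),(18,255,255),(230,170,330,240),.02),("trough",(50,60,20),(90,255,255),(230,180,330,250),.02)]:
    m,s=mask(g,lo,hi,box); print(n,*rect(g,m,z),cv2.boundingRect(m))
E
```

```text
time: 4.52
ee_pos: [0.5469, -0.1856, 0.1085]
tcp_rot: [180.0, 0.0, -0.0]
force: [0.1, -0.2, -1.2]
width: 0.0472
grasp_force: 30.0
time: 5.35
ee_pos: [0.6213, -0.0091, 0.1082]
tcp_rot: [179.9, 0.0, -0.1]
force: [0.3, -0.1, -1.9]
width: 0.0471
grasp_force: 30.0
t 5.35 tcp [621.3  -9.1 108.2] [ 1.7993e+02  4.0000e-02 -1.3000e-01] w 47.1 g 30.0 F [ 0.3 -0.1 -1.9]
post [0.534  0.0412] [0.022  0.1107] 86.6 (270, 195, 30, 22)
trough [ 0.5266 -0.0143] [0.097  0.0882] 0.3 (250, 201, 44, 32)
```

View pics/s2.png

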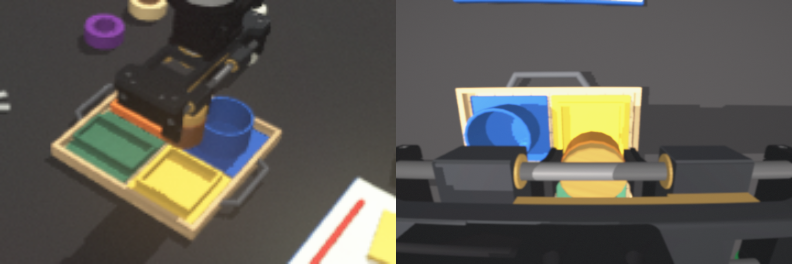

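The jar is upright over the dish, and the scene and top views differ by only a few mm, so I'll use their mean. Next I set the jar down, open slightly and retreat.

```bash
python3 -m crank '{"series":[{"dp":[0,0,15],"angular":[0,0,0]},{"dp":[0,0,20],"angular":[0,0,0]},{"dp":[0,0,15],"angular":[0,0,0]},{"dp":[0,0,10],"angular":[0,0,0]},{"dp":[0,0,7],"angular":[0,0,0]},{"dp":[0,0,5],"angular":[0,0,0]},{"dp":[0,0,4],"angular":[0,0,0]},{"dp":[0,0,3],"angular":[0,0,0]},{"dp":[0,0,0],"angular":[0,0,0]},{"dp":[0,0,0],"angular":[0,0,0]}]}'
python3 -m crank '{"series":[{"dp":[0,0,0],"angular":[0,0,0]},{"dp":[0,0,0],"angular":[0,0,0]},{"dp":[0,0,0],"angular":[0,0,0]},{"dp":[0,0,0],"angular":[0,0,0]},{"dp":[0,0,0],"angular":[0,0,0]},{"dp":[0,0,-10],"angular":[0,0,0]},{"dp":[0,0,-20],"angular":[0,0,0]},{"dp":[0,0,-30],"angular":[0,0,0]},{"dp":[0,0,-35],"angular":[0,0,0]},{"dp":[0,0,-35],"angular":[0,0,0]}]}' 60
```

```text
time: 6.28
ee_pos: [0.6221, -0.0071, 0.03]
tcp_rot: [180.0, -0.0, 0.0]
force: [0.3, -0.3, -2.0]
width: 0.0474
grasp_force: 30.0
time: 7.12
ee_pos: [0.6212, -0.0071, 0.1613]
tcp_rot: [-180.0, 0.0, 0.0]
force: [0.8, 1.0, 0.8]
width: 0.0602
grasp_force: 0.0
```

```bash
python3 -m crank '{"series":[{"dp":[-7,29,0],"angular":[0,0,0]},{"dp":[-7,29,0],"angular":[0,0,0]},{"dp":[-7,29,0],"angular":[0,0,0]},{"dp":[-7,29,0],"angular":[0,0,0]},{"dp":[-8,29,0],"angular":[0,0,0]},{"dp":[-8,29,0],"angular":[0,0,0]},{"dp":[-7,30,0],"angular":[0,0,0]},{"dp":[-7,30,0],"angular":[0,0,0]},{"dp":[-8,30,0],"angular":[0,0,0]},{"dp":[0,0,0],"angular":[0,0,0]}]}' 60
python3 -m crank '{"series":[{"dp":[0,0,0],"angular":[0,0,-3.8]},{"dp":[0,0,0],"angular":[0,0,-3.8]},{"dp":[0,0,20],"angular":[0,0,0]},{"dp":[0,0,30],"angular":[0,0,0]},{"dp":[0,0,25],"angular":[0,0,0]},{"dp":[0,0,15],"angular":[0,0,0]},{"dp":[0,0,5],"angular":[0,0,0]},{"dp":[0,0,0],"angular":[0,0,0]},{"dp":[0,0,0],"angular":[0,0,0]},{"dp":[0,0,0],"angular":[0,0,0]}]}' 60
python3 - <<'E'
from h import *
tcp(); f=save("wrist","w3"); g=grab_frame("scene"); t=grab_frame("top")
cv2.imwrite("pics/s3.png",np.hstack([cv2.resize(g["image"][150:330,180:360],(300,300))[:,:,::-1], cv2.resize(f["image"],(400,300))[:,:,::-1]]))
m,s=mask(g,(22,100,90),(35,255,255),(270,210,330,260)); print(*rect(g,m,.022))
h,s=mask(g,(10,100,120),(21,255,255),(270,200,330,255)); 
if s is not None: print("lid sc",*rect(g,h,.059),cv2.boundingRect(h))
h,s=mask(t,(10,60,120),(21,255,255),(248,115,285,150))
if s is not None: print("lid top",*rect(t,h,.059),cv2.boundingRect(h))
E
```

```text
time: 7.95
ee_pos: [0.5523, -0.2804, 0.1603]
tcp_rot: [179.7, 0.1, -0.6]
force: [-0.8, -1.2, -0.4]
width: 0.0596
grasp_force: 0.0
time: 8.78
ee_pos: [0.557, -0.2716, 0.0665]
tcp_rot: [179.9, -0.1, 7.6]
force: [0.2, 0.5, -0.6]
width: 0.0601
grasp_force: 0.0
t 8.78 tcp [ 557.  -271.6   66.5] [ 1.799e+02 -1.500e-01  7.600e+00] w 60.1 g 0.0 F [ 0.2  0.5 -0.6]
[ 0.6269 -0.0083] [0.0952 0.1081] 0.2
lid sc [0.5695 0.01  ] [0.1044 0.0542] 40.1 (270, 200, 39, 15)
lid top [ 0.6066 -0.0578] [0.0832 0.0085] 0.4 (280, 119, 4, 29)
```

View pics/s3.png

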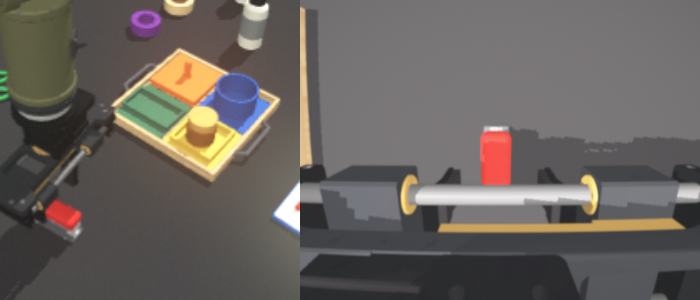

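The jar stands in the yellow dish, and the stapler sits centred and aligned between the fingers. I'll descend, grip, lift and carry.

```bash
python3 -m crank '{"series":[{"dp":[0,0,15],"angular":[0,0,0]},{"dp":[0,0,15],"angular":[0,0,0]},{"dp":[0,0,10],"angular":[0,0,0]},{"dp":[0,0,6],"angular":[0,0,0]},{"dp":[0,0,4],"angular":[0,0,0]},{"dp":[0,0,0],"angular":[0,0,0]},{"dp":[0,0,0],"angular":[0,0,0]},{"dp":[0,0,0],"angular":[0,0,0]},{"dp":[0,0,0],"angular":[0,0,0]},{"dp":[0,0,0],"angular":[0,0,0]}]}' 60
python3 -m crank '{"series":[{"dp":[0,0,0],"angular":[0,0,0]},{"dp":[0,0,0],"angular":[0,0,0]},{"dp":[0,0,0],"angular":[0,0,0]},{"dp":[0,0,0],"angular":[0,0,0]},{"dp":[0,0,0],"angular":[0,0,0]},{"dp":[0,0,0],"angular":[0,0,0]},{"dp":[0,0,0],"angular":[0,0,0]},{"dp":[0,0,0],"angular":[0,0,0]},{"dp":[0,0,0],"angular":[0,0,0]},{"dp":[0,0,0],"angular":[0,0,0]}]}' 15
```

```text
time: 9.77
ee_pos: [0.5561, -0.2714, 0.0152]
tcp_rot: [180.0, -0.0, 7.6]
force: [0.0, -0.2, -0.2]
width: 0.0601
grasp_force: 0.0
time: 10.6
ee_pos: [0.5557, -0.271, 0.0145]
tcp_rot: [-180.0, 0.0, 7.6]
force: [-0.8, 0.4, -0.0]
width: 0.0258
grasp_force: 30.0
```

```bash
python3 -m crank '{"series":[{"dp":[0,0,-20],"angular":[0,0,3.8]},{"dp":[0,0,-35],"angular":[0,0,3.8]},{"dp":[0,0,-35],"angular":[0,0,0]},{"dp":[-3,-29,0],"angular":[0,0,0]},{"dp":[-3,-29,0],"angular":[0,0,0]},{"dp":[-4,-29,0],"angular":[0,0,0]},{"dp":[-4,-29,0],"angular":[0,0,0]},{"dp":[-4,-29,0],"angular":[0,0,0]},{"dp":[-4,-29,0],"angular":[0,0,0]},{"dp":[-3,-29,0],"angular":[0,0,0]}]}'
python3 -m crank '{"series":[{"dp":[-3,-29,0],"angular":[0,0,0]},{"dp":[-3,-29,0],"angular":[0,0,0]},{"dp":[0,0,0],"angular":[0,0,0]},{"dp":[0,0,10],"angular":[0,0,0]},{"dp":[0,0,20],"angular":[0,0,0]},{"dp":[0,0,10],"angular":[0,0,0]},{"dp":[0,0,0],"angular":[0,0,0]},{"dp":[0,0,0],"angular":[0,0,0]},{"dp":[0,0,0],"angular":[0,0,0]},{"dp":[0,0,0],"angular":[0,0,0]}]}'
python3 - <<'E'
from h import *
tcp(); f=grab_frame("wrist"); g=grab_frame("scene")
cv2.imwrite("pics/s4.png",np.hstack([cv2.resize(g["image"][150:270,220:370],(375,300))[:,:,::-1], cv2.resize(f["image"],(400,300))[:,:,::-1]]))
E
```

```text
time: 11.43
ee_pos: [0.5301, -0.0671, 0.1044]
tcp_rot: [180.0, 0.0, -0.0]
force: [0.8, -0.1, -1.2]
width: 0.0256
grasp_force: 30.0
time: 12.27
ee_pos: [0.5255, -0.0106, 0.0653]
tcp_rot: [180.0, -0.1, -0.0]
force: [-0.3, 0.7, -0.6]
width: 0.0258
grasp_force: 30.0
t 12.27 tcp [525.5 -10.6  65.3] [ 1.7999e+02 -8.0000e-02 -4.0000e-02] w 25.8 g 30.0 F [-0.3  0.7 -0.6]
```

View pics/s4.png

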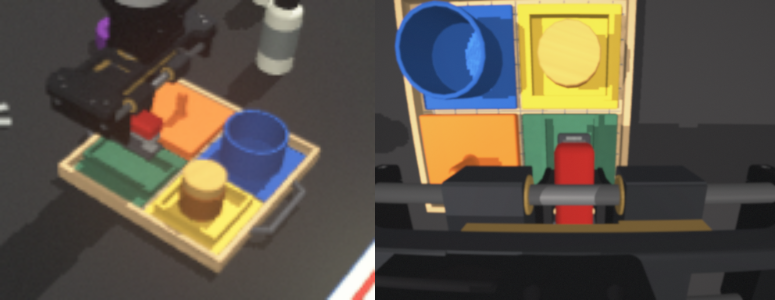

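The jar is centred in the dish, and the stapler is over the trough, aligned and inside the walls. Next I lower it and release.

```bash
python3 -m crank '{"series":[{"dp":[0,0,10],"angular":[0,0,0]},{"dp":[0,0,10],"angular":[0,0,0]},{"dp":[0,0,7],"angular":[0,0,0]},{"dp":[0,0,4],"angular":[0,0,0]},{"dp":[0,0,3],"angular":[0,0,0]},{"dp":[0,0,2],"angular":[0,0,0]},{"dp":[0,0,2],"angular":[0,0,0]},{"dp":[0,0,0],"angular":[0,0,0]},{"dp":[0,0,0],"angular":[0,0,0]},{"dp":[0,0,0],"angular":[0,0,0]}]}'
python3 -m crank '{"series":[{"dp":[0,0,0],"angular":[0,0,0]},{"dp":[0,0,0],"angular":[0,0,0]},{"dp":[0,0,0],"angular":[0,0,0]},{"dp":[0,0,0],"angular":[0,0,0]},{"dp":[0,0,0],"angular":[0,0,0]},{"dp":[0,0,-10],"angular":[0,0,0]},{"dp":[0,0,-25],"angular":[0,0,0]},{"dp":[0,0,-35],"angular":[0,0,0]},{"dp":[0,0,-35],"angular":[0,0,0]},{"dp":[0,0,-35],"angular":[0,0,0]}]}' 40
```

```text
time: 13.2
ee_pos: [0.525, -0.0102, 0.0267]
tcp_rot: [180.0, -0.0, -0.0]
force: [0.5, 0.2, -0.3]
width: 0.0256
grasp_force: 30.0
time: 14.03
ee_pos: [0.5244, -0.01, 0.1688]
tcp_rot: [-180.0, -0.0, 0.0]
force: [1.0, 0.7, 0.3]
width: 0.0404
grasp_force: 0.0
```

```bash
python3 -m crank '{"series":[{"dp":[-14,-28,-5],"angular":[0,0,0]},{"dp":[-14,-28,-5],"angular":[0,0,0]},{"dp":[-14,-28,0],"angular":[0,0,0]},{"dp":[-14,-28,0],"angular":[0,0,0]},{"dp":[-14,-28,0],"angular":[0,0,0]},{"dp":[-15,-28,0],"angular":[0,0,0]},{"dp":[-15,-28,0],"angular":[0,0,0]},{"dp":[-15,-28,0],"angular":[0,0,0]},{"dp":[-15,-29,0],"angular":[0,0,0]},{"dp":[-15,-29,0],"angular":[0,0,0]}]}' 75
python3 - <<'E'
from h import *
tcp(); f=save("wrist","w5"); t=grab_frame("top"); g=grab_frame("scene")
m,s=mask(f,(12,30,110),(30,140,255),(150,60,400,208)); print("wr",*rect(f,m,.024),cv2.boundingRect(m))
m,s=mask(g,(12,30,110),(30,140,255),(270,140,305,165)); print("sc",*rect(g,m,.024),cv2.boundingRect(m))
m,s=mask(f,(0,150,80),(8,255,255),(0,0,512,200)); print("red wr",cv2.boundingRect(m))
E
```

```text
time: 14.87
ee_pos: [0.3789, 0.2731, 0.1775]
tcp_rot: [180.0, -0.1, -0.0]
force: [0.7, 0.2, -0.5]
width: 0.0751
grasp_force: 0.0
t 14.87 tcp [378.9 273.1 177.5] [ 1.7999e+02 -9.0000e-02 -0.0000e+00] w 75.1 g 0.0 F [ 0.7  0.2 -0.5]
wr [0.4864 0.1378] [0.0395 0.0415] 1.0 (362, 60, 38, 40)
sc [0.3848 0.2646] [0.0617 0.0872] 33.9 (278, 144, 19, 15)
red wr (83, 80, 32, 27)
```

View pics/w5.png

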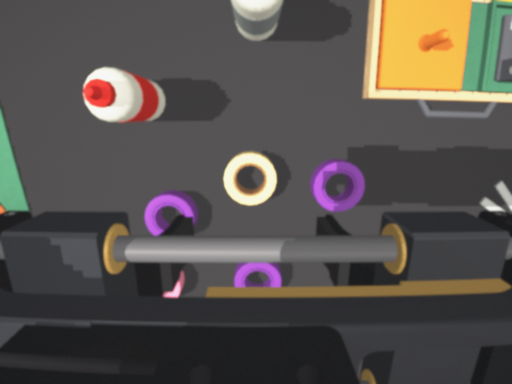

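The wrist view shows the cream ring at (250,178) with purple rings either side at (171,214) and (338,185). The glue nozzle is at about (98,93) and the orange post at about (443,40). Now I'll measure these.

Run:
```python
from h import *
f=grab_frame("wrist")
m,s=mask(f,(12,20,100),(32,150,255),(215,140,290,212)); print("tape",*rect(f,m,.024),cv2.boundingRect(m))
for p,z in [((97,93),.11),((92,93),.12)]: print("nozzle",p,plane(f,p,z).round(4))
m,s=mask(f,(0,0,130),(179,60,255),(75,60,170,130)); print("white",*rect(f,m,.086),cv2.boundingRect(m))
m,s=mask(f,(8,150,90),(20,255,255),(375,0,480,96)); print("foot",cv2.boundingRect(m))
x,y,w,h=cv2.boundingRect(m); print([plane(f,p,.02).round(4)[:2] for p in [(x,y+h),(x+w,y+h)]])
for p,z in [((443,37),.054),((432,43),.02)]: print("post",p,plane(f,p,z).round(4))
```

```text
tape [0.3789 0.2784] [0.0635 0.0624] 0.4 (223, 150, 56, 56)
nozzle (97, 93) [0.4644 0.3977 0.11  ]
nozzle (92, 93) [0.4636 0.3962 0.12  ]
white [0.4662 0.396 ] [0.0517 0.0457] 88.9 (85, 65, 59, 56)
foot (378, 0, 96, 91)
[array([0.4754, 0.141 ]), array([0.4788, 0.0315])]
post (443, 37) [0.5233 0.0964 0.054 ]
post (432, 43) [0.5261 0.0867 0.02  ]
```

```bash
python3 -m crank '{"series":[{"dp":[0,-3,20],"angular":[0,0,0]},{"dp":[0,0,35],"angular":[0,0,0]},{"dp":[0,0,35],"angular":[0,0,0]},{"dp":[0,0,32],"angular":[0,0,0]},{"dp":[0,0,20],"angular":[0,0,0]},{"dp":[0,0,15],"angular":[0,0,0]},{"dp":[0,0,10],"angular":[0,0,0]},{"dp":[0,0,5],"angular":[0,0,0]},{"dp":[0,0,0],"angular":[0,0,0]},{"dp":[0,0,0],"angular":[0,0,0]}]}' 75
python3 -m crank '{"series":[{"dp":[0,0,0],"angular":[0,0,0]},{"dp":[0,0,0],"angular":[0,0,0]},{"dp":[0,0,0],"angular":[0,0,0]},{"dp":[0,0,0],"angular":[0,0,0]},{"dp":[0,0,0],"angular":[0,0,0]},{"dp":[0,0,0],"angular":[0,0,0]},{"dp":[0,0,0],"angular":[0,0,0]},{"dp":[0,0,0],"angular":[0,0,0]},{"dp":[0,0,0],"angular":[0,0,0]},{"dp":[0,0,0],"angular":[0,0,0]}]}' 50
```

```text
time: 15.9
ee_pos: [0.3806, 0.2747, 0.0051]
tcp_rot: [-180.0, -0.1, -0.1]
force: [-0.3, 0.3, 0.3]
width: 0.0751
grasp_force: 0.0
time: 16.73
ee_pos: [0.3805, 0.2754, 0.0054]
tcp_rot: [-180.0, -0.1, 0.0]
force: [-1.4, -0.4, 6.8]
width: 0.0596
grasp_force: 30.0
```

```bash
python3 -m crank '{"series":[{"dp":[0,0,-20],"angular":[0,0,0]},{"dp":[0,0,-35],"angular":[0,0,0]},{"dp":[0,0,-35],"angular":[0,0,0]},{"dp":[18,23.5,0],"angular":[0,0,0]},{"dp":[18,23.5,0],"angular":[0,0,0]},{"dp":[18,23.5,0],"angular":[0,0,0]},{"dp":[18,23.5,0],"angular":[0,0,0]},{"dp":[18,23.5,0],"angular":[0,0,0]},{"dp":[18,23.5,0],"angular":[0,0,0]},{"dp":[18,23.5,0],"angular":[0,0,0]}]}'
python3 -m crank '{"series":[{"dp":[18,23,0],"angular":[0,0,0]},{"dp":[0,0,0],"angular":[0,0,0]},{"dp":[0,0,10],"angular":[0,0,0]},{"dp":[0,0,10],"angular":[0,0,0]},{"dp":[0,0,5],"angular":[0,0,0]},{"dp":[0,0,0],"angular":[0,0,0]},{"dp":[0,0,0],"angular":[0,0,0]},{"dp":[0,0,0],"angular":[0,0,0]},{"dp":[0,0,0],"angular":[0,0,0]},{"dp":[0,0,0],"angular":[0,0,0]}]}'
python3 - <<'E'
from h import *
tcp(); f=grab_frame("wrist"); g=grab_frame("scene"); t=grab_frame("top")
cv2.imwrite("pics/s6.png",np.hstack([cv2.resize(g["image"][140:270,230:360],(300,300),interpolation=2)[:,:,::-1], cv2.resize(f["image"],(400,300))[:,:,::-1]]))
t=grab_frame("top")
m,s=mask(t,(12,30,110),(30,140,255),(205,145,250,190)); print(*rect(t,m,.09+.012),cv2.boundingRect(m))
E
```

```text
time: 17.57
ee_pos: [0.506, 0.1088, 0.0942]
tcp_rot: [180.0, 0.0, -0.0]
force: [-0.4, 0.2, 0.2]
width: 0.0597
grasp_force: 30.0
time: 18.4
ee_pos: [0.524, 0.0876, 0.07]
tcp_rot: [180.0, -0.0, 0.0]
force: [-0.2, 0.5, -0.8]
width: 0.06
grasp_force: 30.0
t 18.4 tcp [524.   87.6  70. ] [ 1.7999e+02 -5.0000e-02  2.0000e-02] w 60.0 g 30.0 F [-0.2  0.5 -0.8]
[0.4939 0.0857] [0.1218 0.1084] 1.2 (209, 145, 41, 45)
```

View pics/s6.png

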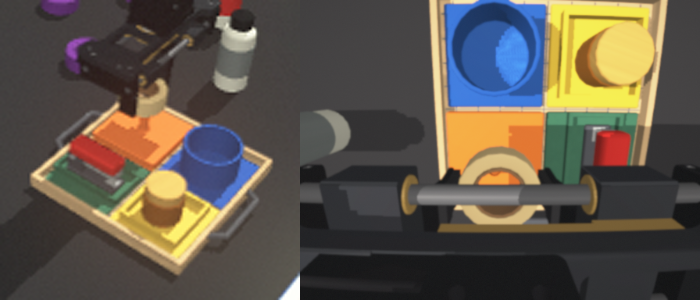

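The tape is level over the orange post, with the post tip visible through the hole. The stapler and jar are seated. Now I'll lower the tape.

```bash
python3 -m crank '{"series":[{"dp":[0,0,10],"angular":[0,0,0]},{"dp":[0,0,10],"angular":[0,0,0]},{"dp":[0,0,9],"angular":[0,0,0]},{"dp":[0,0,6],"angular":[0,0,0]},{"dp":[0,0,4],"angular":[0,0,0]},{"dp":[0,0,3],"angular":[0,0,0]},{"dp":[0,0,2],"angular":[0,0,0]},{"dp":[0,0,0],"angular":[0,0,0]},{"dp":[0,0,0],"angular":[0,0,0]},{"dp":[0,0,0],"angular":[0,0,0]}]}'
```

```text
time: 19.43
ee_pos: [0.524, 0.0874, 0.0257]
tcp_rot: [180.0, -0.0, -0.0]
force: [-0.3, 0.7, 0.4]
width: 0.0597
grasp_force: 30.0
```

```bash
python3 -m crank '{"series":[{"dp":[0,0,0],"angular":[0,0,0]},{"dp":[0,0,0],"angular":[0,0,0]},{"dp":[0,0,0],"angular":[0,0,0]},{"dp":[0,0,0],"angular":[0,0,0]},{"dp":[0,0,0],"angular":[0,0,0]},{"dp":[0,0,-10],"angular":[0,0,0]},{"dp":[0,0,-25],"angular":[0,0,0]},{"dp":[0,0,-35],"angular":[0,0,0]},{"dp":[0,0,-40],"angular":[0,0,0]},{"dp":[0,0,-40],"angular":[0,0,0]}]}' 70
python3 -m crank '{"series":[{"dp":[-5,-30,-15],"angular":[0,0,0]},{"dp":[-5,-30,-20],"angular":[0,0,0]},{"dp":[-5,-30,-20],"angular":[0,0,0]},{"dp":[-5,-30,0],"angular":[0,0,0]},{"dp":[-5,-30,0],"angular":[0,0,0]},{"dp":[-5,-30,0],"angular":[0,0,0]},{"dp":[-10,-30,0],"angular":[0,0,0]},{"dp":[-10,-30,0],"angular":[0,0,0]},{"dp":[-10,-30,0],"angular":[0,0,0]},{"dp":[-10,-20,0],"angular":[0,0,0]}]}'
python3 - <<'E'
from h import *
tcp(); f=save("wrist","w7"); g=grab_frame("scene"); t=grab_frame("top")
cv2.imwrite("pics/s7.png",np.hstack([cv2.resize(g["image"][100:260,230:390],(300,300),interpolation=2)[:,:,::-1], cv2.resize(f["image"],(400,300))[:,:,::-1]]))
m,s=mask(f,(0,0,130),(179,60,255),(180,100,340,210)); print("white",*rect(f,m,.086),cv2.boundingRect(m))
m,s=mask(f,(0,150,80),(8,255,255),(180,60,340,210)); print("red",*rect(f,m,.11),cv2.boundingRect(m))
E
```

```text
time: 20.27
ee_pos: [0.5231, 0.0875, 0.1776]
tcp_rot: [-180.0, 0.0, 0.0]
force: [0.8, -0.5, 0.9]
width: 0.0699
grasp_force: 0.0
time: 21.1
ee_pos: [0.4521, 0.3805, 0.2314]
tcp_rot: [-179.9, -0.0, 0.1]
force: [0.1, 0.6, -0.6]
width: 0.0699
grasp_force: 0.0
t 21.1 tcp [452.1 380.5 231.4] [-1.7989e+02 -0.0000e+00  1.5000e-01] w 69.9 g 0.0 F [ 0.1  0.6 -0.6]
white [0.4663 0.3988] [0.0464 0.0471] 0.2 (216, 146, 44, 43)
red [0.4682 0.3974] [0.0172 0.0174] 89.8 (229, 161, 18, 18)
```

View pics/s7.png

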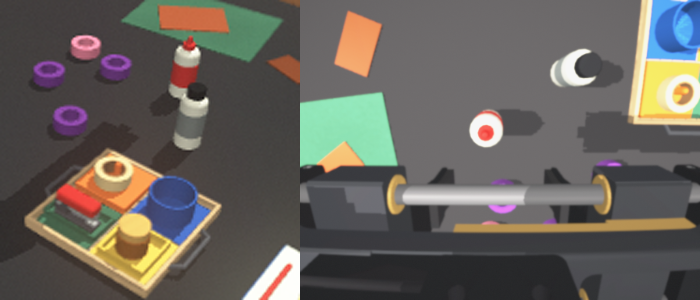

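The tape lies flat on the post foot, and all three pieces look good. The glue bottle is at about (0.466, 0.398), and the primer is well clear of it.

```bash
python3 -m crank '{"series":[{"dp":[7,-10,10],"angular":[0,0,0]},{"dp":[6,-10,20],"angular":[0,0,0]},{"dp":[0,0,20],"angular":[0,0,0]},{"dp":[0,0,20],"angular":[0,0,0]},{"dp":[0,0,10],"angular":[0,0,0]},{"dp":[0,0,0],"angular":[0,0,0]},{"dp":[0,0,0],"angular":[0,0,0]},{"dp":[0,0,0],"angular":[0,0,0]},{"dp":[0,0,0],"angular":[0,0,0]},{"dp":[0,0,0],"angular":[0,0,0]}]}' 75
python3 - <<'E'
from h import *
tcp(); f=grab_frame("wrist"); g=grab_frame("scene")
cv2.imwrite("pics/s8.png",np.hstack([cv2.resize(g["image"][80:200,260:380],(300,300),interpolation=2)[:,:,::-1], cv2.resize(f["image"],(400,300))[:,:,::-1]]))
m,s=mask(f,(0,150,80),(8,255,255),(180,60,340,210)); print("red",*rect(f,m,.11),cv2.boundingRect(m))
E
```

```text
time: 22.08
ee_pos: [0.4673, 0.3977, 0.1519]
tcp_rot: [-179.9, -0.1, -0.0]
force: [-0.3, 0.6, 0.5]
width: 0.0751
grasp_force: 0.0
t 22.08 tcp [467.3 397.7 151.9] [-1.7994e+02 -1.1000e-01 -2.0000e-02] w 75.1 g 0.0 F [-0.3  0.6  0.5]
red [0.4736 0.3979] [0.0117 0.0188] 0.0 (241, 194, 26, 16)
```

View pics/s8.png

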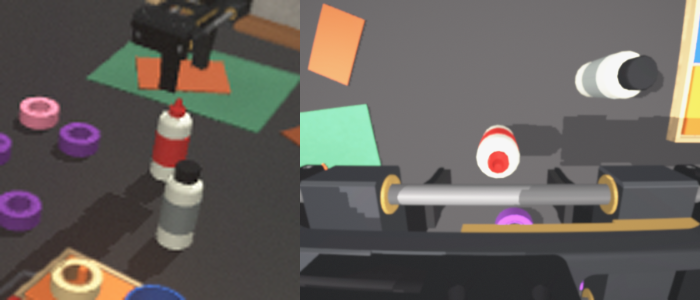

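The bottle is centred between the fingers and aligned in y and x. I'll descend to TCP 57 mm, well above the primer, and grip.

```bash
python3 -m crank '{"series":[{"dp":[0,0,15],"angular":[0,0,0]},{"dp":[0,0,20],"angular":[0,0,0]},{"dp":[0,0,20],"angular":[0,0,0]},{"dp":[0,0,15],"angular":[0,0,0]},{"dp":[0,0,12],"angular":[0,0,0]},{"dp":[0,0,8],"angular":[0,0,0]},{"dp":[0,0,4],"angular":[0,0,0]},{"dp":[0,0,0],"angular":[0,0,0]},{"dp":[0,0,0],"angular":[0,0,0]},{"dp":[0,0,0],"angular":[0,0,0]}]}' 75
python3 -m crank '{"series":[{"dp":[0,0,0],"angular":[0,0,0]},{"dp":[0,0,0],"angular":[0,0,0]},{"dp":[0,0,0],"angular":[0,0,0]},{"dp":[0,0,0],"angular":[0,0,0]},{"dp":[0,0,0],"angular":[0,0,0]},{"dp":[0,0,0],"angular":[0,0,0]},{"dp":[0,0,0],"angular":[0,0,0]},{"dp":[0,0,0],"angular":[0,0,0]},{"dp":[0,0,0],"angular":[0,0,0]},{"dp":[0,0,0],"angular":[0,0,0]}]}' 35
```

```text
time: 23.02
ee_pos: [0.4673, 0.3979, 0.0575]
tcp_rot: [-179.9, -0.1, -0.0]
force: [0.6, 0.4, 1.2]
width: 0.0751
grasp_force: 0.0
time: 23.85
ee_pos: [0.4668, 0.3975, 0.0566]
tcp_rot: [-180.0, -0.0, 0.0]
force: [0.3, 0.4, 1.3]
width: 0.0455
grasp_force: 29.9
```

```bash
python3 -m crank '{"series":[{"dp":[0,0,-20],"angular":[0,0,0]},{"dp":[0,0,-30],"angular":[0,0,0]},{"dp":[0,0,-35],"angular":[0,0,0]},{"dp":[0,0,-35],"angular":[0,0,0]},{"dp":[0,0,-30],"angular":[0,0,0]},{"dp":[0,0,-10],"angular":[0,0,0]},{"dp":[7,14,0],"angular":[0,0,0]},{"dp":[14,28,0],"angular":[0,0,0]},{"dp":[14,28,0],"angular":[0,0,0]},{"dp":[14,28,0],"angular":[0,0,0]}]}'
python3 -m crank '{"series":[{"dp":[14,28,0],"angular":[0,0,0]},{"dp":[14,28,0],"angular":[0,0,0]},{"dp":[14,28,0],"angular":[0,0,0]},{"dp":[14,28,0],"angular":[0,0,0]},{"dp":[14,28,0],"angular":[0,0,0]},{"dp":[14,28,0],"angular":[0,0,0]},{"dp":[14,28,0],"angular":[0,0,0]},{"dp":[8,15.5,0],"angular":[0,0,0]},{"dp":[0,0,0],"angular":[0,0,0]},{"dp":[0,0,0],"angular":[0,0,0]}]}'
python3 -m crank '{"series":[{"dp":[0,0,10],"angular":[0,0,0]},{"dp":[0,0,20],"angular":[0,0,0]},{"dp":[0,0,30],"angular":[0,0,0]},{"dp":[0,0,20],"angular":[0,0,0]},{"dp":[0,0,10],"angular":[0,0,0]},{"dp":[0,0,0],"angular":[0,0,0]},{"dp":[0,0,0],"angular":[0,0,0]},{"dp":[0,0,0],"angular":[0,0,0]},{"dp":[0,0,0],"angular":[0,0,0]},{"dp":[0,0,0],"angular":[0,0,0]}]}'
python3 - <<'E'
from h import *
tcp(); f=grab_frame("wrist"); g=grab_frame("scene")
cv2.imwrite("pics/s9.png",np.hstack([cv2.resize(g["image"][120:270,220:370],(300,300),interpolation=2)[:,:,::-1], cv2.resize(f["image"],(400,300))[:,:,::-1]]))
E
```

```text
time: 24.68
ee_pos: [0.5154, 0.2978, 0.215]
tcp_rot: [179.9, 0.1, 0.1]
force: [2.3, -0.0, -0.7]
width: 0.0454
grasp_force: 29.9
time: 25.52
ee_pos: [0.6214, 0.0859, 0.2146]
tcp_rot: [180.0, 0.2, -0.2]
force: [0.6, 0.9, -1.5]
width: 0.0453
grasp_force: 29.9
time: 26.35
ee_pos: [0.6226, 0.0882, 0.1281]
tcp_rot: [-180.0, -0.1, 0.0]
force: [0.2, -0.0, -1.5]
width: 0.0452
grasp_force: 29.9
t 26.35 tcp [622.6  88.2 128.1] [-1.7999e+02 -1.5000e-01  0.0000e+00] w 45.2 g 29.9 F [ 0.2 -0.  -1.5]
```

View pics/s9.png

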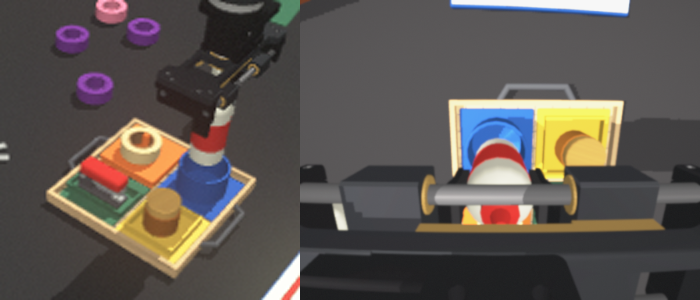

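The bottle is upright over the cup and centred in both views. Next I lower it.

```bash
python3 -m crank '{"series":[{"dp":[0,0,12],"angular":[0,0,0]},{"dp":[0,0,13],"angular":[0,0,0]},{"dp":[0,0,12],"angular":[0,0,0]},{"dp":[0,0,9],"angular":[0,0,0]},{"dp":[0,0,6],"angular":[0,0,0]},{"dp":[0,0,4],"angular":[0,0,0]},{"dp":[0,0,3],"angular":[0,0,0]},{"dp":[0,0,2],"angular":[0,0,0]},{"dp":[0,0,0],"angular":[0,0,0]},{"dp":[0,0,0],"angular":[0,0,0]}]}'
```

```text
time: 27.28
ee_pos: [0.6224, 0.088, 0.0666]
tcp_rot: [180.0, -0.1, -0.0]
force: [-0.9, -0.0, 3.2]
width: 0.0451
grasp_force: 29.9
```

```bash
python3 -m crank '{"series":[{"dp":[0,0,0],"angular":[0,0,0]},{"dp":[0,0,0],"angular":[0,0,0]},{"dp":[0,0,0],"angular":[0,0,0]},{"dp":[0,0,0],"angular":[0,0,0]},{"dp":[0,0,0],"angular":[0,0,0]},{"dp":[0,0,-10],"angular":[0,0,0]},{"dp":[0,0,-20],"angular":[0,0,0]},{"dp":[0,0,-30],"angular":[0,0,0]},{"dp":[0,0,-30],"angular":[0,0,0]},{"dp":[0,0,-30],"angular":[0,0,0]}]}' 60
python3 -m crank '{"series":[{"dp":[0,20,-20],"angular":[0,0,0]},{"dp":[0,28,-10],"angular":[0,0,0]},{"dp":[0,28,0],"angular":[0,0,0]},{"dp":[0,28,0],"angular":[0,0,0]},{"dp":[0,28,0],"angular":[0,0,0]},{"dp":[0,28,0],"angular":[0,0,0]},{"dp":[0,28,0],"angular":[0,0,0]},{"dp":[0,28,0],"angular":[0,0,0]},{"dp":[0,28,0],"angular":[0,0,0]},{"dp":[0,0,0],"angular":[0,0,0]}]}'
python3 - <<'E'
from h import *
tcp(); t=grab_frame("top"); g=grab_frame("scene")
cv2.imwrite("pics/s10.png",np.hstack([cv2.resize(g["image"][120:270,220:370],(400,400),interpolation=2)[:,:,::-1], cv2.resize(t["image"][100:200,200:300],(400,400),interpolation=2)[:,:,::-1]]))
m,s=mask(t,(40,100,40),(85,255,255),(335,200,375,230)); print("green",*rect(t,m,.019))
m,s=mask(t,(0,0,0),(179,255,45),(153,137,173,157)); print("primer",*rect(t,m,.114))
E
```

```text
time: 28.12
ee_pos: [0.6215, 0.088, 0.1875]
tcp_rot: [-180.0, -0.0, 0.0]
force: [1.1, 1.0, -0.1]
width: 0.0597
grasp_force: 0.0
time: 28.95
ee_pos: [0.6207, -0.1652, 0.2158]
tcp_rot: [179.7, 0.0, -0.6]
force: [0.1, -1.1, -0.6]
width: 0.0603
grasp_force: 0.0
t 28.95 tcp [ 620.7 -165.2  215.8] [ 1.7972e+02  2.0000e-02 -5.7000e-01] w 60.3 g 0.0 F [ 0.1 -1.1 -0.6]Traceback (most recent call last):
  File "<stdin>", line 4, in <module>
  File "h.py", line 16, in rect
    c=max(cv2.findContours(m,0,2)[0],key=cv2.contourArea)
ValueError: max() iterable argument is empty
```

View pics/s10.png

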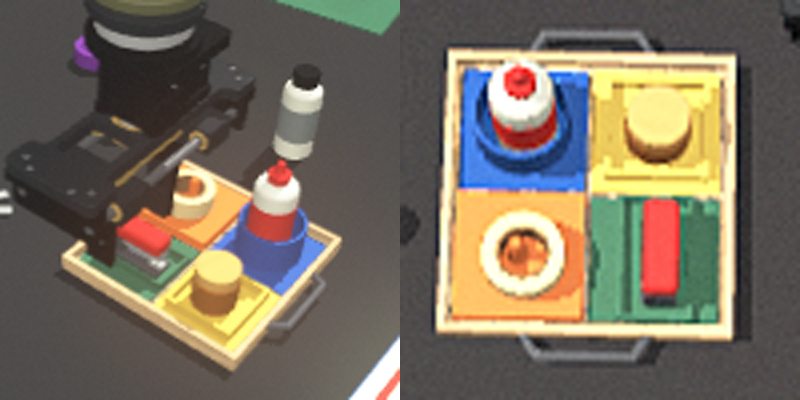

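All four pieces are seated: bottle in the cup (520,105), tape around the post (522,255), stapler lengthwise in the trough (660,252) and jar in the dish (658,125). The primer is still standing. I'll do one numeric check from the top view, then hand in.

Run:
```python
from h import *
tcp(); t=grab_frame("top")
for n,lo,hi,box,z in [("stapler",(0,150,90),(8,255,255),(258,140,282,185),.056),("tape",(12,30,110),(30,130,255),(218,150,246,178),.044),("nozzle",(0,150,90),(8,255,255),(222,112,240,126),.125),
 ("dish",(22,100,90),(35,255,255),(245,110,290,150),.02),("post",(8,150,90),(18,255,255),(205,145,250,190),.02),("trough",(50,60,20),(90,255,255),(240,140,285,190),.02),("primer",(0,0,0),(179,255,45),(153,137,173,157),.114)]:
    m,s=mask(t,lo,hi,box)
    if s is not None: print(n,*rect(t,m,z))
```

```text
t 29.05 tcp [ 621.5 -157.9  216. ] [ 1.7999e+02 -1.0000e-02 -1.9000e-01] w 60.1 g 0.0 F [-0.8  1.1  0.3]
stapler [ 0.5229 -0.0109] [0.0666 0.0251] 0.7
tape [0.4996 0.0826] [0.0202 0.0542] 10.4
nozzle [0.6163 0.0863] [0.0199 0.0188] 1.9
dish [ 0.6205 -0.0078] [0.0952 0.0913] 1.2
post [0.5234 0.0903] [0.0951 0.0924] 1.1
trough [ 0.5238 -0.0076] [0.0927 0.092 ] 0.4
primer [0.5498 0.2671] [0.0279 0.0247] 46.2
```

```bash
python3 -c "
from station import arm
print(arm.job_done())"
```

```text
the job is handed in; nothing more can be done
None
```

I packed all four pieces into their holders in about 29 s and handed the job in. The final pictures show each one seated and the primer where it began. The last check didn't measure the green tape, but nothing was moved near it; the hand-in gave no verdict.

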